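# Open the child-safe laundry tablet box

### The job

Open the child-safe box of laundry tablets, the white and blue box with a thumb hole in its blue sliding lid: press the orange spring catch fully down through the thumb hole and, while holding it down, push the lid the way its white arrows point so that it slides over the catch, and go on pushing until the lid is open as far as it goes. Only touch it, as with a thumb: do not lift or tip the box or shove it out of its place, and leave the mug, the tin, the kitchen timer and the spray bottle where they stand.

Things in the scene. Friction and masses are not known exactly. Their poses are not given: they have to be found in the camera images.
- tablet_box: White laundry tablet box with a blue printed band, 130 (its x) x 260 (its y) x 86 mm high, about 1.8 kg, loose on the worktop. Origin: centre of its underside; z up. Its blue lid slides along the box's +y, as the white arrows show, over a fixed white half roof (y -27 to +125 mm, top 74 mm high), between rails (x beyond +-54 mm) and end walls (y beyond +-125 mm) 86 mm high.
- shutter (a joint): Slide of the blue lid along the box's +y, in m: 0 shut, 0.090 fully open (end stop). It rubs with 1.5 N, some 3 N while bearing on the catch. While the catch stands up in the thumb hole the lid moves no more than about 2 mm.
- thumb_hole (a point): Middle of the thumb hole through the blue lid, at the lid's top; moves with the lid. The hole is 46 mm (box x) x 48 mm (box y); with the lid shut it is centred at box x 0, y +3 mm. The lid is a plate 118 mm wide, underside 76.5 mm and top 81 mm above the worktop; shut, it spans box y -124 to +34 mm.
- thumb_lip (a point): Moves with the lid: middle of the inner upright face of the raised blue lip along the hole's +y side, at box y +27 mm when shut, 86 mm above the worktop. The lip is 62 mm wide (box x) and 7 mm thick (y), its top 90.5 mm above the worktop. Push it from inside the hole towards the box's +y.
- catch (a joint): Travel of the orange spring catch straight down, in m: 0 up, 0.007 fully down. The spring takes 5 N to start and 8 N fully down and lifts the catch again when let go. The lid passes only when the catch is down by more than 5.5 mm; once the lid's part behind the hole lies over it, the lid keeps it down.
- catch_top (a point): Centre of the orange catch's flat top: 82 mm above the worktop when up, 75 mm when down. The pad is 32 mm (box x) x 42 mm (box y), centred at box y +2 mm. It does not slide with the lid: a fingertip holding it down slides along its top towards +y while its side pushes the lip, and then steps 1 mm down onto the half roof.
- mug: Bystander: cream mug, 78 x 116 x 101 mm, origin at the centre of its underside, left of the box.
- timer: Bystander: red and white round kitchen timer, 66 mm across, 55 mm high, origin at the centre of its underside, close behind the box.
- beans: Bystander: low tin with a paper label, 76 mm across, 58 mm high, origin at the centre of its underside, left of the box.
- spray: Bystander: spray bottle with a red trigger head, 48 x 112 x 226 mm, origin at the centre of its underside, right of the box.

How it is judged:
By the outcome, as a careful person would: the job done as asked, in the order asked, and still so for the second after the job is handed in, with the robot touching nothing.
It also fails if it takes over 38 s, if anything falls off the work surface, if the arm or the gripper's body presses on something with over 40 N, if the wrist force passes 120 N, or if a joint passes its speed limit or range.

### The arm

A 6-joint arm with a two-finger parallel gripper is mounted at the origin on a cart in front of the work surface, level with it; the furniture and walls round the work are solid. World frame = base frame: x ahead of the robot, y to its left, z up, the work surface at z = 0. Lengths are in mm, angles in rad, forces in N, time in s.
With the tool pointing down it reaches from about 300 to 1000 mm from the base axis. Payload 5.1 kg.
Tool frame: the origin (TCP) lies at the very end of the fingers, on their centre line; the grasp point (between the pads) lies env.hold_point_z behind it (env.hold_point_z is the distance from the TCP to the grasp point, in mm); z points along the fingers, y is the direction in which the jaws open and shut (so a half turn about z gives the same grasp; the last joint's range is limited). The gripper opens to 95 mm and grips with 3 to 60 N. Pads are 20 mm wide; open, the fingers measure 119 mm over their backs; the gripper's body (75 mm by 180 mm) begins 59 mm behind the grasp point.
Start: joints at [1.234, 0.124, 1.65, -0, 1.367, -0.083], TCP at [163.226, 629.159, 186.056] pointing down, gripper open.
Joint ranges: [-2.61, 2.61], [-1.02, 2.33], [0.03, 2.71], [-1.35, 4.49], [0.32, 2.68], [-2.91, 2.91]. Speed limits (rad/s): [2.57, 2.57, 3.14, 3.14, 3.14, 3.14].

### API

Orientations are given as a rotation vector (axis times angle).
In Python, from rig import env gives the robot as it stands. The module is installed in compiled form; this text tells all that it offers.
- The arm moves only by the tool play_rows, never from a script. Its argument "deltas" is a list of rows, each an object of numbers: "hand": the opening, from 0 (shut) to 1 (fully open); "tx", "ty", "tz": the shift along the world's x, y, z in units of 0.25 m (1.0 is 0.25 m); "rx", "ry", "rz": the turn, a rotation vector about the world's x, y, z in units of pi/4 rad (1.0 is pi/4 rad). A call has 1 to 8 rows; each row is the pose to reach, as a shift and turn from the pose commanded when the call began; what a row does not reach only later rows make up. A row lasts 1/8 s, in which the tool goes at most 62.5 mm and 10.7 degrees, less where a joint would pass 70% of its speed; a pose out of reach is approached as far as the arm can. A call with a number of a shift or a turn outside -1 to 1 is refused whole. A call with a gripper value outside its range is refused whole. The fingers move at their own pace and stop on an object; "grip_force" is the grip in N (left out, the last holds). Time passes only in rows, so rows that repeat a pose let the fingers close. It gives the time, the measured TCP pose, the force and the opening at its end, in the units of the state.
- env.state(): the state, without advancing time (a new reading comes with each control period).
- env.snapshot(name): name is "side" or "top"; returns (picture, depth): 400x640x3 uint8, blue, green, red; 400x640 float32, mm along the optical axis (not along the pixel's ray), 0 where there is no reading.
- env.calibration(name): a dict with "fov_y" (degrees; the focal length in pixels is half the picture's height over the tangent of half this angle, whatever the lens; pixels are square), "cx", "cy" (the principal point, pixels), "T" (4x4, takes a point from camera to world coordinates). Camera axes: x right, y up, looking along -z (the intrinsics and any distortion apply to the point x, -y, -z); pixel columns grow to the right and rows downward; lengths in mm; the calibration is good to about 2 mm. A picture is of the moment at which its call begins. calibration takes no time and is no camera call.
- env.finish_job(): hands the job in, once; it reports no verdict.
Trained networks look in the newest picture that a camera, given by its name, has taken for a name from the list of things; names that differ only in an ending like _2 or _b are one class to them, and where a whole thing is asked for, a point or a joint stands for the part that bears it (a point fixed in the world has none). Each returns a list of dicts, best first, with "p" (0 to 1); they miss things now and then, are a little off and sometimes report something else, mostly with a low value. They report only what shows in the picture. A call takes as long as a camera call.
- env.regions_of(camera, query): "region" (400x640 bool, what is visible of it) and "point" ([column, row] in pixels, amid what is visible of it).
The state is a dict: "time": time; "joints": joint angles; "joint_velocities": joint speeds; "joint_efforts": joint torques, N m; "tool_pos": TCP position; "ee_rot": TCP orientation; "contact_force": force on the tool from outside, world axes, zero at the start; "ft_torque": the same for the moment, N m; "finger_gap": finger opening in mm.
Only numpy, scipy, OpenCV 4.12 (cv2) and the standard library are available. Lean on these libraries where they do the work, as an engineer would, in place of code of your own. Each camera call takes 0.05 s, during which the arm holds its last target.

## Working session

There is one attempt and no reset: what is moved stays moved. The work goes in short steps, Python scripts to look and compute and a tool call to move; the robot and the scene stay as the last step left them, time stands still between calls to the robot, and variables do not carry over. Pictures are saved under pics/ and viewed, and the job is handed in when it is done.

Besides the shell and the picture viewer there is one more tool, called after "Call:" by a JSON object that holds its "fn" and its "kwargs". play_rows: Moves the arm, as the interface text tells. Shifts and turns lie within -1 to 1; 1 stands for 0.25 m of shift or pi/4 rad of turn. Its arguments: {"type":"object","properties":{"deltas":{"type":"array","items":{"type":"object","properties":{"hand":{"type":"number"},"tx":{"type":"number","minimum":-1,"maximum":1},"ty":{"type":"number","minimum":-1,"maximum":1},"tz":{"type":"number","minimum":-1,"maximum":1},"rx":{"type":"number","minimum":-1,"maximum":1},"ry":{"type":"number","minimum":-1,"maximum":1},"rz":{"type":"number","minimum":-1,"maximum":1}}}},"grip_force":{"type":"number"}},"required":["deltas"]}

```bash
mkdir -p pics; cat > h.py <<'E'
import numpy as np,cv2
from rig import env
def px2w(cam,u,v,d):
    c=env.calibration(cam);f=200/np.tan(np.radians(c['fov_y'])/2)
    x=(u-c['cx'])/f*d;y=(v-c['cy'])/f*d
    p=np.stack([x,-y,-d,np.ones_like(d)],-1)
    return (p@np.array(c['T']).T)[...,:3]
E
python3 - <<'E'
from h import *
print(env.state(),env.hold_point_z)
for n in('top','side'):
    im,d=env.snapshot(n);cv2.imwrite(f'pics/{n}1.png',im);np.save(f'{n}_d.npy',d)
    c=env.calibration(n);print(n,c)
    for q in('tablet_box','thumb_hole','catch_top','thumb_lip','shutter'):
        try:
            for r in env.regions_of(n,q)[:2]:
                m=r['region']&(d>0);v,u=np.nonzero(m)
                P=px2w(n,u,v,d[m].astype(float))
                print(n,q,r['p'],r['point'],m.sum(),np.median(P,0).round(1),P.min(0).round(),P.max(0).round())
        except Exception as e: print(q,e)
E
```

```text
{'time': 0.0, 'joints': array([ 1.23439372e+00,  1.24526120e-01,  1.65166417e+00, -5.44586658e-05,
        1.36753092e+00, -8.26155921e-02]), 'joint_velocities': array([ 0.0009979 ,  0.00035671, -0.00084638,  0.00056882,  0.00148147,
        0.00286047]), 'joint_efforts': array([-7.45509919e-05, -4.17604673e+01, -3.59933352e+01,  7.74532836e-02,
        4.91340319e-02, -1.77183379e-04]), 'tool_pos': array([163.01505212, 628.49063092, 184.77934905]), 'ee_rot': array([-0.39751189, -3.11594676,  0.00328744]), 'contact_force': array([ 0.15175736,  0.32768802, -0.64008884]), 'ft_torque': array([ 0.07053452, -0.04700383, -0.03157988]), 'finger_gap': 95.36914025113906} 18.8
top {'fov_y': 43.810960571181425, 'cx': 321.9953024837658, 'cy': 208.72890657065992, 'T': array([[ 4.78651781e-03,  9.94795661e-01, -1.01777610e-01,
         3.69190662e+02],
       [-9.99975577e-01,  5.27993358e-03,  4.57914172e-03,
         8.58516254e+01],
       [ 5.09268934e-03,  1.01753206e-01,  9.94796637e-01,
         1.46861688e+03],
       [ 0.00000000e+00,  0.00000000e+00,  0.00000000e+00,
         1.00000000e
[... 1146 characters left out ...]
79.6] [ 416. -281.   -4.] [560. 175. 176.]
side tablet_box 0.58 [287.7, 155.7] 400 [406.8 446.2  46.3] [368. 424.  -4.] [442. 602.  63.]
side thumb_hole 0.69 [306.6, 221.9] 1013 [488.1 -24.   81.9] [ 433. -106.   72.] [544.  78.  95.]
side catch_top 0.68 [307.6, 222.6] 990 [488.  -24.3  81.9] [434. -97.  73.] [544.  74.  95.]
side catch_top 0.47 [309.1, 216.8] 94 [492.   24.6  82.4] [476.  -2.  76.] [508.  52.  90.]
side thumb_lip 0.94 [307.0, 225.9] 1011 [488.3 -24.   81.8] [434. -97.  72.] [544.  89.  95.]
side thumb_lip 0.36 [309.2, 215.2] 66 [492.3  27.8  82.4] [480.   3.  76.] [505.  52.  90.]
side shutter 0.64 [308.1, 227.1] 1050 [485.3 -27.5  81.9] [ 428. -106.   73.] [544.  74.  95.]
```

```bash
python3 - <<'E'
import cv2,numpy as np
a=cv2.imread('pics/top1.png');b=cv2.imread('pics/side1.png')
cv2.imwrite('pics/top1c.png',cv2.resize(a[150:290,260:420],None,fx=4,fy=4,interpolation=cv2.INTER_CUBIC))
cv2.imwrite('pics/side1c.png',cv2.resize(b[140:290,230:400],None,fx=4,fy=4,interpolation=cv2.INTER_CUBIC))
E
```

```text
(no output)
```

View pics/top1.png

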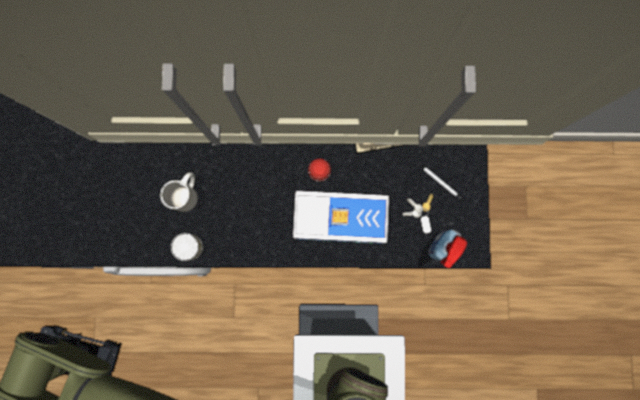

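View pics/side1.png

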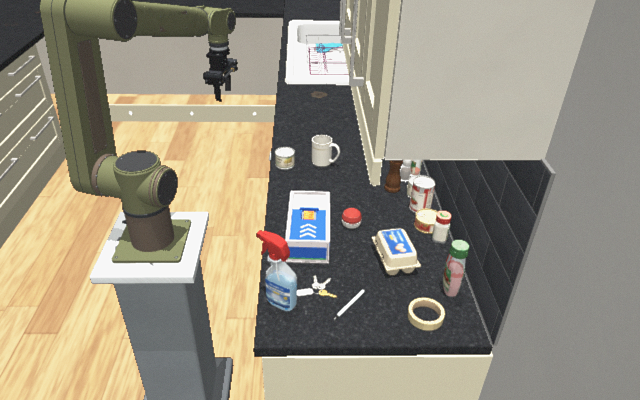

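```bash
sleep 1
```

```text
(no output)
```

View pics/top1c.png

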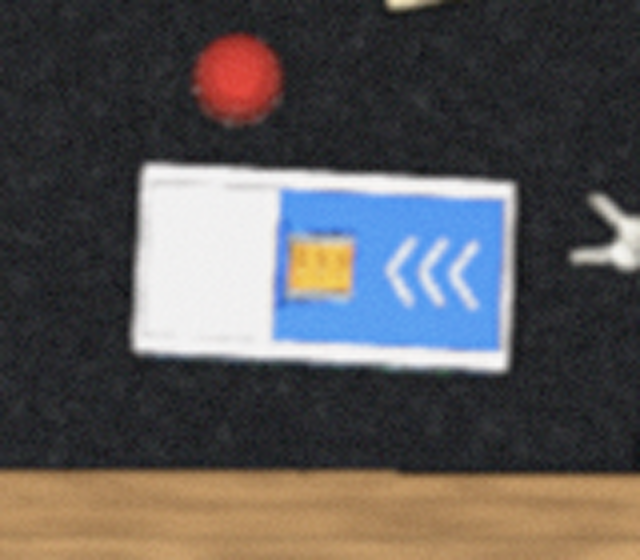

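View pics/side1c.png

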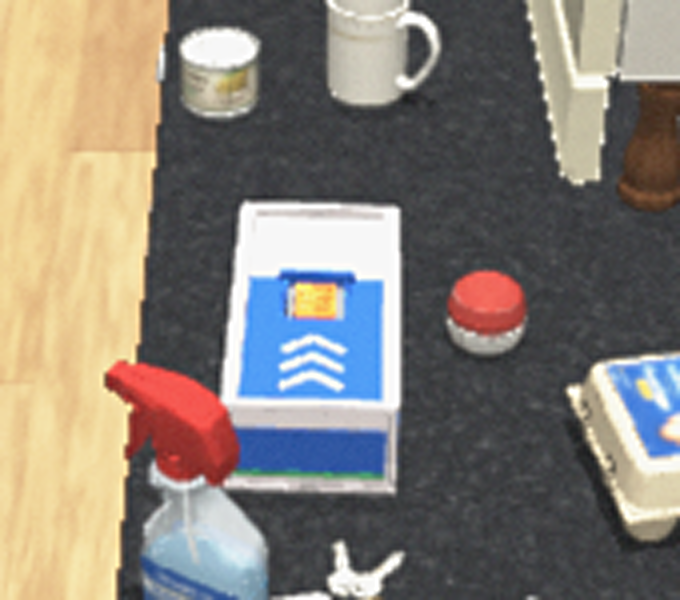

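The top view shows the box with its hole and orange catch at about px (340,216). The arrows point to the left of the image, which is world +y. The spray bottle is at (448,248), the timer at (319,170), and the mug and tin are at the left. Next I'll fit the box pose accurately and check what space there is around it.

```bash
python3 - <<'E'
from h import *
for n in('top','side'):
    im=cv2.imread(f'pics/{n}1.png');d=np.load(f'{n}_d.npy').astype(float)
    v,u=np.mgrid[:400,:640];P=px2w(n,u,v,d)
    m=(d>0)&(P[...,2]>62)&(P[...,2]<100)&(abs(P[...,0]-488)<90)&(abs(P[...,1]-30)<160)
    m=cv2.morphologyEx(m.astype(np.uint8),cv2.MORPH_OPEN,np.ones((3,3)))>0
    k,lab=cv2.connectedComponents(m.astype(np.uint8));
    big=1+np.argmax([np.sum(lab==i) for i in range(1,k)]);m=lab==big
    Q=P[m];print(n,m.sum(),Q.min(0),Q.max(0),cv2.minAreaRect(Q[:,:2].astype(np.float32)))
    # colour: blue lid, orange with ray-plane at known height
    c=env.calibration(n);f=200/np.tan(np.radians(c['fov_y'])/2);T=np.array(c['T'])
    def plane(u,v,z):
        r=T[:3,:3]@np.array([(u-c['cx'])/f,-(v-c['cy'])/f,-1]);return T[:3,3]+r*(z-T[2,3])/r[2]
    hsv=cv2.cvtColor(im,cv2.COLOR_BGR2HSV)
    near=m
    mo=(hsv[...,0]>8)&(hsv[...,0]<30)&(hsv[...,1]>120)&near
    vv,uu=np.nonzero(mo);R=np.array([plane(a,b,82) for a,b in zip(uu,vv)])
    print('orange',mo.sum(),R.mean(0),R.min(0),R.max(0),P[mo].mean(0))
    mb=(hsv[...,0]>95)&(hsv[...,0]<125)&(hsv[...,1]>90)&near
    vv,uu=np.nonzero(mb);R=np.array([plane(a,b,81) for a,b in zip(uu,vv)])
    print('blue',mb.sum(),R.min(0),R.max(0),cv2.minAreaRect(R[:,:2].astype(np.float32)),np.median(P[mb],0))
    # obstacles
    for z0,z1 in((120,250),(250,400),(400,700),(700,1300)):
        o=(d>0)&(P[...,2]>z0)&(P[...,2]<z1)&(abs(P[...,1]-150)<400)&(P[...,0]>300)
        if o.any():
            q=P[o];print(z0,o.sum(),np.percentile(q,[1,50,99],axis=0).round().tolist())
E
```

```text
top 4337 [ 421.19485553 -103.20427356   62.38187583] [561.0593094  160.31314305  96.5845584 ] ((490.6257019042969, 28.41259765625), (259.9420471191406, 130.9075164794922), 87.30023956298828)
orange 141 [489.76828224  30.44773483  82.        ] [476.74831829  12.18190409  82.        ] [504.8531629   48.60214524  82.        ] [489.81165274  30.43001106  81.52793941]
blue 1646 [432.7324389  -97.52119242  81.        ] [541.89660901  62.3811078   81.        ] ((488.3388671875, -18.141891479492188), (157.2044677734375, 105.2999496459961), 87.4267578125) [488.30205576 -24.3885723   80.37422409]
120 325 [[355.0, -250.0, 121.0], [390.0, -240.0, 219.0], [420.0, -225.0, 229.0]]
400 17274 [[579.0, -243.0, 470.0], [614.0, 145.0, 595.0], [624.0, 542.0, 698.0]]
700 61317 [[580.0, -241.0, 706.0], [620.0, 113.0, 900.0], [624.0, 510.0, 1018.0]]
side 2335 [ 421.90528286 -110.82879763   62.41927686] [560.5908766  163.74496265  95.07944171] ((490.29217529296875, 28.064048767089844), (273.853271484375, 129.91412353515625), 87.435302734375)
orange 77 [491.16194395  30.49322563  82.        ] [476.51940237  12.33269423  82.        ] [505.29782213  49.05657509  82.        ] [491.14526679  29.60123414  82.66554787]
blue 837 [ 433.94997674 -125.30500852   81.        ] [543.66247553  71.98845069  81.        ] ((487.61663818359375, -27.28900909423828), (197.28311157226562, 105.33662414550781), 87.70186614990234) [487.63981315 -20.43495721  81.83892852]
120 2778 [[361.0, -248.0, 121.0], [955.0, -115.0, 172.0], [957.0, 281.0, 248.0]]
250 1656 [[952.0, -248.0, 251.0], [955.0, -159.0, 309.0], [957.0, 45.0, 397.0]]
400 3283 [[579.0, -246.0, 406.0], [613.0, -101.0, 593.0], [956.0, 462.0, 697.0]]
700 757 [[579.0, -228.0, 701.0], [615.0, -139.0, 734.0], [622.0, 13.0, 786.0]]
```

Call:
{"fn": "play_rows", "kwargs": {"deltas": [{"hand": 0,"tx": 0.13,"ty": -0.2,"rz": 0.05},{"hand": 0,"tx": 0.26,"ty": -0.4,"rz": 0.1},{"hand": 0,"tx": 0.39,"ty": -0.6,"rz": 0.16},{"hand": 0,"tx": 0.52,"ty": -0.8,"rz": 0.22},{"hand": 0,"tx": 0.65,"ty": -1.0,"rz": 0.267},{"hand": 0,"tx": 0.65,"ty": -1.0,"rz": 0.267}], "grip_force": 30}}

```text
invalid input at $.deltas[0]: expected keys hand, tx, ty, tz, rx, ry, rz
```

Call:
{"fn": "play_rows", "kwargs": {"deltas": [{"hand": 0,"tx": 0.1,"ty": -0.2},{"hand": 0,"tx": 0.2,"ty": -0.4},{"hand": 0,"tx": 0.3,"ty": -0.6},{"hand": 0,"tx": 0.4,"ty": -0.8},{"hand": 0,"tx": 0.48,"ty": -1.0},{"hand": 0,"tx": 0.48,"ty": -1.0},{"hand": 0,"tx": 0.48,"ty": -1.0}]}}

```text
invalid input at $.deltas[0]: expected keys hand, tx, ty, tz, rx, ry, rz
```

Call:
{"fn": "play_rows", "kwargs": {"deltas": [{"hand": 0,"tx": 0.13,"ty": -0.2,"tz": 0,"rx": 0,"ry": 0,"rz": 0.05},{"hand": 0,"tx": 0.26,"ty": -0.4,"tz": 0,"rx": 0,"ry": 0,"rz": 0.1},{"hand": 0,"tx": 0.39,"ty": -0.6,"tz": 0,"rx": 0,"ry": 0,"rz": 0.16},{"hand": 0,"tx": 0.52,"ty": -0.8,"tz": 0,"rx": 0,"ry": 0,"rz": 0.22},{"hand": 0,"tx": 0.65,"ty": -1.0,"tz": 0,"rx": 0,"ry": 0,"rz": 0.267},{"hand": 0,"tx": 0.65,"ty": -1.0,"tz": 0,"rx": 0,"ry": 0,"rz": 0.267}], "grip_force": 30}}

```text
time: 1.35
tool_pos: [327.6, 376.6, 186.3]
ee_rot: [0.078, 3.14, 0.0]
contact_force: [0.0, 0.6, 0.1]
finger_gap: 40.6
```

Call:
{"fn": "play_rows", "kwargs": {"deltas": [{"hand": 0,"tx": 0.1,"ty": -0.2,"tz": 0,"rx": 0,"ry": 0,"rz": 0},{"hand": 0,"tx": 0.2,"ty": -0.4,"tz": 0,"rx": 0,"ry": 0,"rz": 0},{"hand": 0,"tx": 0.3,"ty": -0.6,"tz": 0,"rx": 0,"ry": 0,"rz": 0},{"hand": 0,"tx": 0.4,"ty": -0.8,"tz": 0,"rx": 0,"ry": 0,"rz": 0},{"hand": 0,"tx": 0.5,"ty": -1,"tz": 0,"rx": 0,"ry": 0,"rz": 0},{"hand": 0,"tx": 0.5,"ty": -1,"tz": 0,"rx": 0,"ry": 0,"rz": 0}]}}

```text
time: 2.1
tool_pos: [451.9, 127.4, 186.3]
ee_rot: [0.077, 3.14, 0.0]
contact_force: [-0.3, 0.5, 0.3]
finger_gap: 0.3
```

Call:
{"fn": "play_rows", "kwargs": {"deltas": [{"hand": 0,"tx": 0.075,"ty": -0.2,"tz": 0,"rx": 0,"ry": 0,"rz": 0},{"hand": 0,"tx": 0.154,"ty": -0.396,"tz": 0,"rx": 0,"ry": 0,"rz": 0},{"hand": 0,"tx": 0.154,"ty": -0.396,"tz": -0.1,"rx": 0,"ry": 0,"rz": 0},{"hand": 0,"tx": 0.154,"ty": -0.396,"tz": -0.22,"rx": 0,"ry": 0,"rz": 0},{"hand": 0,"tx": 0.154,"ty": -0.396,"tz": -0.3,"rx": 0,"ry": 0,"rz": 0},{"hand": 0,"tx": 0.154,"ty": -0.396,"tz": -0.3,"rx": 0,"ry": 0,"rz": 0},{"hand": 0,"tx": 0.154,"ty": -0.396,"tz": -0.3,"rx": 0,"ry": 0,"rz": 0}]}}

```text
time: 2.98
tool_pos: [489.8, 31.3, 112.1]
ee_rot: [0.067, 3.14, 0.0]
contact_force: [-0.2, 0.2, 0.9]
finger_gap: 0.5
```

```bash
python3 - <<'E'
from h import *
print(env.state()['tool_pos'],env.state()['contact_force'])
for n in('top','side'):
    im,d=env.snapshot(n);c=im[140:290,230:400]
    cv2.imwrite(f'pics/{n}2c.png',cv2.resize(c,None,fx=4,fy=4,interpolation=cv2.INTER_CUBIC)[:600])
E
```

```text
[489.83694572  31.25641994 112.07116167] [-0.21035558  0.2039526   0.93845248]
```

View pics/side2c.png

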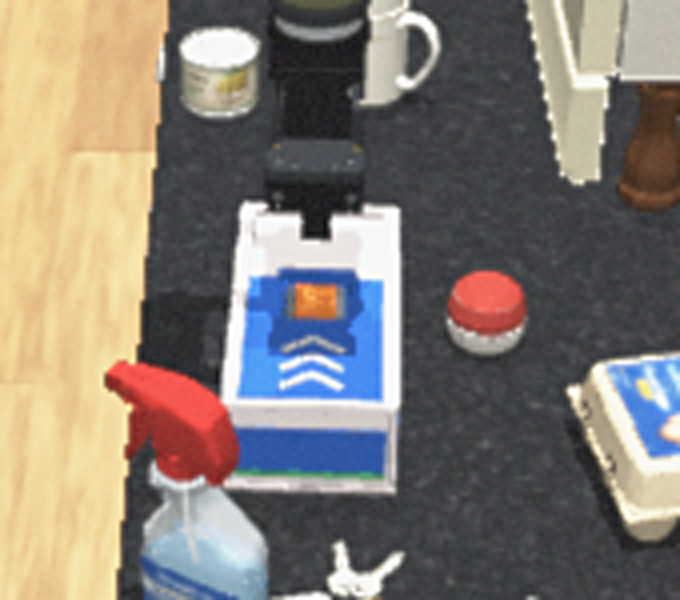

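The gripper is centred over the catch, with the fingertip at column 317 and the catch at about (317,300) in the crop. Now I'll descend in small steps.

Call:
{"fn": "play_rows", "kwargs": {"deltas": [{"hand": 0,"tx": 0.002,"ty": -0.012,"tz": -0.04,"rx": 0,"ry": 0,"rz": 0},{"hand": 0,"tx": 0.002,"ty": -0.012,"tz": -0.08,"rx": 0,"ry": 0,"rz": 0},{"hand": 0,"tx": 0.002,"ty": -0.012,"tz": -0.1,"rx": 0,"ry": 0,"rz": 0},{"hand": 0,"tx": 0.002,"ty": -0.012,"tz": -0.1,"rx": 0,"ry": 0,"rz": 0},{"hand": 0,"tx": 0.002,"ty": -0.012,"tz": -0.1,"rx": 0,"ry": 0,"rz": 0}]}}

```text
time: 3.7
tool_pos: [489.9, 27.1, 86.2]
ee_rot: [0.069, 3.141, 0.0]
contact_force: [0.8, -0.0, 0.4]
finger_gap: 0.4
```

Call:
{"fn": "play_rows", "kwargs": {"deltas": [{"hand": 0,"tx": 0,"ty": 0,"tz": -0.016,"rx": 0,"ry": 0,"rz": 0},{"hand": 0,"tx": 0,"ty": 0,"tz": -0.028,"rx": 0,"ry": 0,"rz": 0},{"hand": 0,"tx": 0,"ty": 0,"tz": -0.028,"rx": 0,"ry": 0,"rz": 0},{"hand": 0,"tx": 0,"ty": 0,"tz": -0.028,"rx": 0,"ry": 0,"rz": 0}]}}

```text
time: 4.2
tool_pos: [489.7, 27.2, 79.1]
ee_rot: [0.069, 3.141, -0.0]
contact_force: [0.5, -0.7, 0.1]
finger_gap: 0.7
```

Call:
{"fn": "play_rows", "kwargs": {"deltas": [{"hand": 0,"tx": 0,"ty": 0,"tz": -0.008,"rx": 0,"ry": 0,"rz": 0},{"hand": 0,"tx": 0,"ty": 0,"tz": -0.016,"rx": 0,"ry": 0,"rz": 0},{"hand": 0,"tx": 0,"ty": 0,"tz": -0.016,"rx": 0,"ry": 0,"rz": 0},{"hand": 0,"tx": 0,"ty": 0,"tz": -0.016,"rx": 0,"ry": 0,"rz": 0}]}}

```text
time: 4.7
tool_pos: [489.7, 27.2, 75.0]
ee_rot: [-0.069, -3.141, 0.0]
contact_force: [-0.1, -0.3, 0.6]
finger_gap: 0.8
```

```bash
python3 - <<'E'
from h import *
for i in range(3):
  for n in('top','side'):
    im,d=env.snapshot(n);c=im[140:290,230:400]
    cv2.imwrite(f'pics/{n}3c.png',cv2.resize(c,None,fx=4,fy=4,interpolation=cv2.INTER_CUBIC)[:600]);np.save(n+'3d.npy',d)
  s=env.state();print(s['tool_pos'],s['contact_force'],s['ft_torque'],s['joint_efforts'],s['joints'])
v,u=np.mgrid[:400,:640];P=px2w('side',u,v,d.astype(float))
m=(P[...,2]>85)&(P[...,2]<130)&(abs(P[...,0]-490)<60)&(abs(P[...,1]-30)<40)&(d>0)
print(P[m].round()[::10])
E
```

```text
[489.76979368  27.15712815  75.10985143] [-0.04747014  0.18302042  0.34966774] [-0.01316965  0.04487805  0.01228343] [-6.75468709e-05 -2.70195311e+01 -3.33554578e+01 -3.40093346e-02
  8.29033158e-02  5.86956563e-07] [-5.41022060e-02 -1.37037738e-01  2.10360199e+00  7.07611877e-06
  1.17495136e+00 -1.58077942e+00]
[489.77369702  27.17394814  75.1298589 ] [ 0.62710359  0.66691026 -0.8559568 ] [0.06570793 0.01691155 0.0484049 ] [ 4.43061290e-04 -2.70400947e+01 -3.33785820e+01 -3.39305936e-02
  8.22249474e-02 -3.24648639e-06] [-5.40758874e-02 -1.37087185e-01  2.10360946e+00  2.11786592e-05
  1.17494659e+00 -1.58077805e+00]
[489.76026891  27.1564934   75.09704386] [-0.43286514 -0.14362294 -0.62541271] [ 0.05401525  0.0370376  -0.00663913] [ 3.06939264e-04 -2.70481664e+01 -3.33901691e+01 -3.39308626e-02
  8.18051957e-02 -2.67409229e-05] [-5.41136298e-02 -1.37061800e-01  2.10364666e+00  2.20144092e-05
  1.17491089e+00 -1.58078152e+00]
[[479.  17. 128.]
 [489.  21. 122.]
 [470.  54.  94.]
 [509.  59.  90.]
 [470.  54.  90.]
 [501.  21. 114.]
 [467.  53.  87.]
 [508.  53.  87.]
 [489.  29. 101.]
 [436.  41.  88.]
 [433.  31.  87.]
 [495.  28.  86.]
 [430.   8.  89.]
 [430.   8.  85.]
 [544.  -4.  91.]
 [501.  -7.  85.]]
```

View pics/side3c.png

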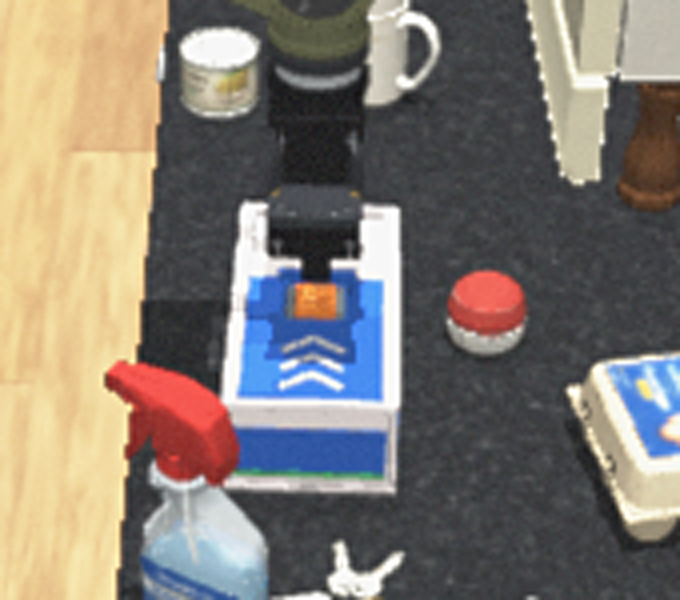

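The side crop shows the fingertip's lower edge at about row 282, above the pad, which spans rows 283–318. So the tip isn't touching yet, and the shut fingers seem shorter than the TCP suggests. I'll check that against depth.

```bash
python3 - <<'E'
from h import *
d=np.load('side3d.npy').astype(float)
v,u=np.mgrid[:400,:640];P=px2w('side',u,v,d)
for r in range(196,222):
    print(r,[tuple(int(round(k)) for k in P[r,c]) for c in (305,307,309,311,313)])
a=cv2.imread('pics/side3c.png');cv2.imwrite('pics/side3cc.png',cv2.resize(cv2.convertScaleAbs(a[160:340,230:410],alpha=1.8,beta=20),None,fx=3,fy=3))
E
```

```text
196 [(478, -65, 219), (484, -62, 216), (489, -66, 219), (495, -60, 215), (501, -64, 218)]
197 [(478, -59, 211), (484, -57, 210), (489, -60, 212), (495, -59, 211), (501, -61, 213)]
198 [(478, -60, 209), (484, -59, 208), (489, -60, 208), (495, -60, 209), (501, -59, 208)]
199 [(478, -57, 203), (484, -54, 201), (490, -54, 201), (495, -52, 200), (501, -58, 203)]
200 [(478, -54, 197), (484, -53, 197), (490, -57, 200), (495, -54, 197), (501, -51, 195)]
201 [(478, -54, 194), (484, -55, 195), (490, -54, 194), (496, -52, 192), (501, -53, 193)]
202 [(478, -54, 190), (484, -55, 191), (490, -50, 188), (496, -55, 191), (501, -51, 188)]
203 [(478, -50, 184), (484, -56, 188), (490, -52, 185), (496, -56, 188), (501, -52, 185)]
204 [(478, -58, 186), (484, -56, 184), (490, -51, 181), (496, -58, 186), (501, -57, 186)]
205 [(479, 17, 128), (486, 20, 126), (492, 18, 127), (461, -1268, 1053), (506, 94, 73)]
206 [(479, 20, 122), (486, 18, 124), (492, 17, 125), (498, 21, 122), (506, 88, 74)]
207 [(479, 21, 118), (486, 19, 120), (492, 20, 119), (498, 22, 117), (505, 60, 90)]
208 [(479, 20, 115), (486, 19, 116
[... 386 characters left out ...]
0, 35, 85), (486, 41, 80), (493, 40, 80), (499, 37, 83), (505, 44, 78)]
214 [(480, 41, 76), (486, 28, 86), (492, 32, 83), (499, 34, 82), (505, 36, 80)]
215 [(480, 32, 79), (486, 27, 83), (492, 23, 86), (498, 24, 85), (505, 25, 84)]
216 [(480, 21, 84), (486, 20, 84), (492, 25, 81), (499, 23, 81), (505, 20, 84)]
217 [(480, 16, 83), (486, 14, 84), (492, 13, 85), (498, 17, 82), (504, 9, 88)]
218 [(480, 9, 85), (486, 12, 82), (492, 9, 85), (498, 9, 84), (504, 10, 84)]
219 [(480, 11, 79), (486, 5, 83), (492, 10, 80), (498, 4, 84), (504, 8, 81)]
220 [(480, 3, 81), (486, -2, 85), (492, -4, 87), (498, 6, 79), (504, 6, 79)]
221 [(480, 4, 77), (486, -4, 83), (492, -4, 83), (498, -5, 83), (504, -8, 86)]
```

View pics/side3cc.png

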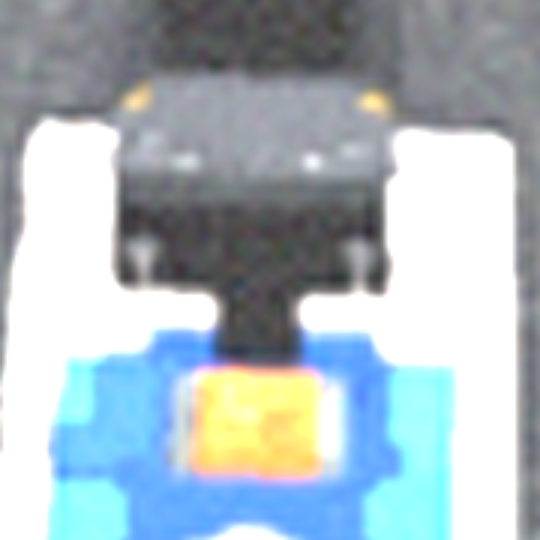

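Depth puts the finger's lower end at z≈104 and the gripper body at about 180. So the whole tool sits about 28 mm higher than the reported TCP, while x and y agree. From here I'll go by vision and force, descending carefully.

Call:
{"fn": "play_rows", "kwargs": {"deltas": [{"hand": 0,"tx": 0,"ty": 0,"tz": -0.02,"rx": 0,"ry": 0,"rz": 0},{"hand": 0,"tx": 0,"ty": 0,"tz": -0.04,"rx": 0,"ry": 0,"rz": 0},{"hand": 0,"tx": 0,"ty": 0,"tz": -0.056,"rx": 0,"ry": 0,"rz": 0},{"hand": 0,"tx": 0,"ty": 0,"tz": -0.056,"rx": 0,"ry": 0,"rz": 0}]}}

```text
time: 5.5
tool_pos: [489.2, 27.2, 60.4]
ee_rot: [-0.069, -3.14, -0.0]
contact_force: [0.3, 0.1, -0.4]
finger_gap: -0.0
```

```bash
python3 - <<'E'
from h import *
im,d=env.snapshot('side');c=im[140:290,230:400]
cv2.imwrite(f'pics/side4c.png',cv2.resize(c,None,fx=4,fy=4,interpolation=cv2.INTER_CUBIC)[:600])
s=env.state();print(s['tool_pos'],s['contact_force'])
v,u=np.mgrid[:400,:640];P=px2w('side',u,v,d.astype(float))
for r in range(204,222):
    print(r,[tuple(int(round(k)) for k in P[r,c]) for c in (305,307,309,311,313)])
E
```

```text
[489.52651888  27.16638827  60.73754419] [ 0.6022017  -0.67556241  0.37145826]
204 [(478, -54, 183), (484, -53, 182), (490, -53, 183), (496, -53, 183), (501, -55, 184)]
205 [(478, -52, 178), (484, -57, 182), (490, -55, 180), (496, -51, 177), (501, -57, 182)]
206 [(478, -53, 175), (484, -54, 176), (490, -55, 177), (496, -56, 177), (501, -61, 181)]
207 [(478, -53, 171), (484, -53, 172), (490, -57, 175), (496, -57, 174), (502, -51, 170)]
208 [(478, -56, 170), (484, -55, 170), (490, -55, 170), (496, -58, 172), (502, -56, 170)]
209 [(479, 20, 111), (486, 23, 109), (492, 15, 115), (498, 23, 109), (505, 55, 85)]
210 [(479, 18, 109), (486, 18, 109), (492, 23, 105), (498, 20, 107), (505, 50, 85)]
211 [(480, 23, 101), (486, 21, 103), (492, 22, 102), (498, 16, 106), (505, 55, 78)]
212 [(480, 20, 99), (486, 25, 96), (492, 19, 100), (498, 21, 99), (505, 41, 84)]
213 [(480, 18, 97), (486, 18, 97), (492, 25, 92), (498, 25, 92), (505, 35, 84)]
214 [(480, 32, 82), (486, 34, 81), (492, 30, 84), (498, 18, 93), (505, 34, 82)]
215 [(480, 35, 77), (486, 29, 81), (492, 28, 82), (499, 27, 83), (505, 34, 78)]
216 [(480, 23, 82), (486, 23, 82), (492, 20, 84), (498, 23, 82), (505, 20, 84)]
217 [(480, 14, 85), (486, 17, 82), (492, 12, 86), (498, 18, 82), (505, 17, 83)]
218 [(480, 10, 84), (486, 16, 79), (492, 11, 83), (498, 9, 84), (504, 12, 82)]
219 [(480, 9, 80), (486, 7, 82), (492, 7, 82), (498, 6, 83), (505, 13, 77)]
220 [(480, 5, 80), (486, 4, 81), (492, 2, 82), (498, 3, 81), (504, 3, 81)]
221 [(479, -4, 83), (486, 0, 79), (492, 2, 78), (498, -4, 83), (504, 0, 80)]
```

View pics/side4c.png

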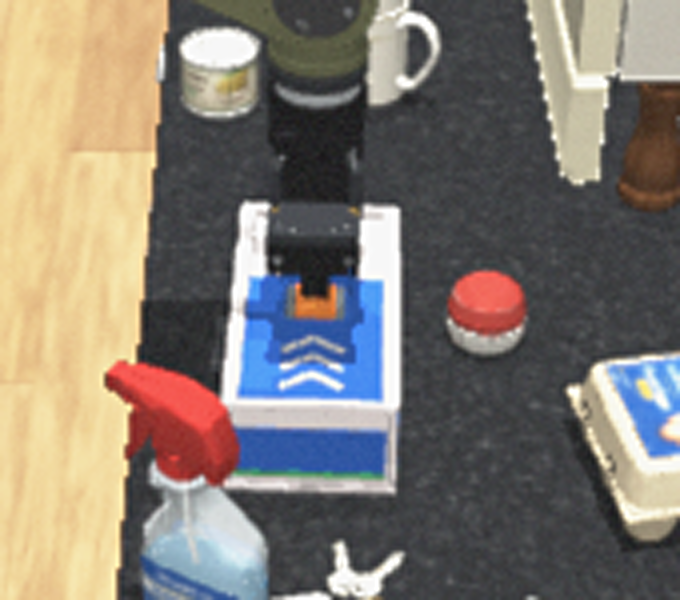

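The tip's lower edge (row ~297) now overlaps the pad in the crop, and depth puts it at about 91 mm with no force. I'll continue down.

Call:
{"fn": "play_rows", "kwargs": {"deltas": [{"hand": 0,"tx": 0,"ty": 0,"tz": -0.01,"rx": 0,"ry": 0,"rz": 0},{"hand": 0,"tx": 0,"ty": 0,"tz": -0.024,"rx": 0,"ry": 0,"rz": 0},{"hand": 0,"tx": 0,"ty": 0,"tz": -0.024,"rx": 0,"ry": 0,"rz": 0},{"hand": 0,"tx": 0,"ty": 0,"tz": -0.024,"rx": 0,"ry": 0,"rz": 0}]}}

```text
time: 6.05
tool_pos: [489.7, 27.2, 55.0]
ee_rot: [-0.069, -3.141, 0.0]
contact_force: [-1.0, -0.2, 0.1]
finger_gap: 0.4
```

Call:
{"fn": "play_rows", "kwargs": {"deltas": [{"hand": 0,"tx": 0,"ty": 0,"tz": -0.012,"rx": 0,"ry": 0,"rz": 0},{"hand": 0,"tx": 0,"ty": 0,"tz": -0.012,"rx": 0,"ry": 0,"rz": 0},{"hand": 0,"tx": 0,"ty": 0,"tz": -0.012,"rx": 0,"ry": 0,"rz": 0}]}}

```text
time: 6.42
tool_pos: [490.2, 27.1, 52.9]
ee_rot: [0.069, 3.14, -0.0]
contact_force: [-1.3, 0.5, 3.8]
finger_gap: 0.3
```

Call:
{"fn": "play_rows", "kwargs": {"deltas": [{"hand": 0,"tx": 0,"ty": 0,"tz": -0.01,"rx": 0,"ry": 0,"rz": 0},{"hand": 0,"tx": 0,"ty": 0,"tz": -0.02,"rx": 0,"ry": 0,"rz": 0},{"hand": 0,"tx": 0,"ty": 0,"tz": -0.02,"rx": 0,"ry": 0,"rz": 0}]}}

```text
time: 6.8
tool_pos: [490.3, 27.1, 48.1]
ee_rot: [0.069, 3.14, -0.0]
contact_force: [-2.7, 0.4, 6.3]
finger_gap: 0.5
```

Call:
{"fn": "play_rows", "kwargs": {"deltas": [{"hand": 0,"tx": 0,"ty": 0,"tz": -0.006,"rx": 0,"ry": 0,"rz": 0},{"hand": 0,"tx": 0,"ty": 0,"tz": -0.006,"rx": 0,"ry": 0,"rz": 0},{"hand": 0,"tx": 0,"ty": 0,"tz": -0.006,"rx": 0,"ry": 0,"rz": 0}]}}

```text
time: 7.18
tool_pos: [490.3, 27.1, 46.9]
ee_rot: [0.069, 3.14, -0.0]
contact_force: [-2.7, -0.7, 6.9]
finger_gap: 0.6
```

Call:
{"fn": "play_rows", "kwargs": {"deltas": [{"hand": 0,"tx": 0,"ty": 0,"tz": -0.006,"rx": 0,"ry": 0,"rz": 0},{"hand": 0,"tx": 0,"ty": 0,"tz": -0.006,"rx": 0,"ry": 0,"rz": 0},{"hand": 0,"tx": 0,"ty": 0,"tz": -0.006,"rx": 0,"ry": 0,"rz": 0}]}}

```text
time: 7.55
tool_pos: [490.5, 27.1, 46.6]
ee_rot: [0.069, 3.14, -0.0]
contact_force: [-5.1, 0.9, 13.8]
finger_gap: 0.4
```

The catch bottomed out with 13.8 N at reported z 46.6, about 6.5 mm below first contact. Now I'll slide towards the lip.

Call:
{"fn": "play_rows", "kwargs": {"deltas": [{"hand": 0,"tx": 0.001,"ty": 0.016,"tz": 0,"rx": 0,"ry": 0,"rz": 0},{"hand": 0,"tx": 0.002,"ty": 0.032,"tz": 0,"rx": 0,"ry": 0,"rz": 0},{"hand": 0,"tx": 0.002,"ty": 0.048,"tz": 0,"rx": 0,"ry": 0,"rz": 0},{"hand": 0,"tx": 0.002,"ty": 0.048,"tz": 0,"rx": 0,"ry": 0,"rz": 0}]}}

```text
time: 8.05
tool_pos: [492.5, 37.8, 46.6]
ee_rot: [0.068, 3.136, -0.005]
contact_force: [-0.6, -5.0, 9.6]
finger_gap: 0.9
```

Call:
{"fn": "play_rows", "kwargs": {"deltas": [{"hand": 0,"tx": -0.002,"ty": 0.012,"tz": -0.003,"rx": 0,"ry": 0,"rz": 0},{"hand": 0,"tx": -0.002,"ty": 0.024,"tz": -0.003,"rx": 0,"ry": 0,"rz": 0},{"hand": 0,"tx": -0.002,"ty": 0.032,"tz": -0.003,"rx": 0,"ry": 0,"rz": 0},{"hand": 0,"tx": -0.002,"ty": 0.032,"tz": -0.003,"rx": 0,"ry": 0,"rz": 0}]}}

```text
time: 8.55
tool_pos: [492.7, 45.3, 46.6]
ee_rot: [0.068, 3.135, -0.006]
contact_force: [-0.8, -6.1, 12.0]
finger_gap: 0.4
```

```bash
cat > look.py <<'E'
from h import *
import sys
k=sys.argv[1]
s=env.state();print(s['time'],s['tool_pos'],s['contact_force'])
for n in('top','side'):
    im,d=env.snapshot(n);c=im[140:290,230:400]
    cv2.imwrite(f'pics/{n}{k}.png',cv2.resize(c,None,fx=4,fy=4,interpolation=cv2.INTER_CUBIC)[:600])
a=cv2.imread(f'pics/top{k}.png');b=cv2.imread(f'pics/side{k}.png')
cv2.imwrite(f'pics/both{k}.png',cv2.resize(np.hstack([a,b]),(800,353),interpolation=cv2.INTER_AREA))
E
python3 look.py 5
```

```text
8.55 [492.73046359  45.34761882  46.55221141] [-0.82380469 -6.14007173 12.01478666]
```

View pics/both5.png

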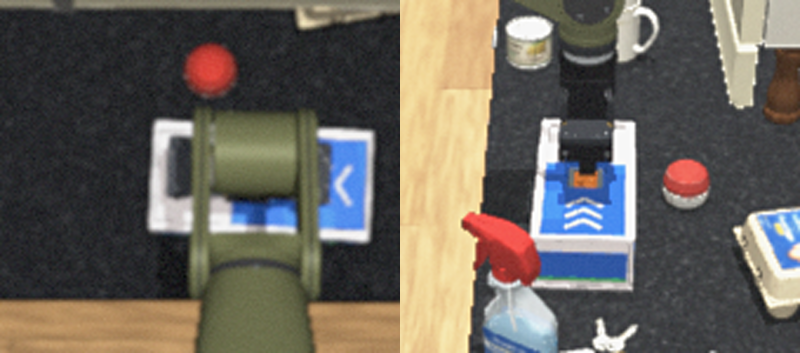

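The catch is still partly visible and held down, and the tip is about at the lip. The box and the other things haven't moved. I'll keep pushing.

Call:
{"fn": "play_rows", "kwargs": {"deltas": [{"hand": 0,"tx": 0,"ty": 0.016,"tz": -0.002,"rx": 0,"ry": 0,"rz": 0},{"hand": 0,"tx": 0,"ty": 0.032,"tz": -0.002,"rx": 0,"ry": 0,"rz": 0},{"hand": 0,"tx": 0,"ty": 0.048,"tz": -0.002,"rx": 0,"ry": 0,"rz": 0},{"hand": 0,"tx": 0.001,"ty": 0.06,"tz": -0.002,"rx": 0,"ry": 0,"rz": 0},{"hand": 0,"tx": 0.001,"ty": 0.06,"tz": -0.002,"rx": 0,"ry": 0,"rz": 0}]}}

```text
time: 9.28
tool_pos: [493.0, 60.0, 45.7]
ee_rot: [0.068, 3.135, -0.007]
contact_force: [0.2, -8.6, 9.4]
finger_gap: 0.5
```

```bash
python3 look.py 6
```

```text
9.275 [492.96547915  59.9543331   45.68911901] [ 0.18803741 -8.64543101  9.37816343]
```

View pics/side6.png

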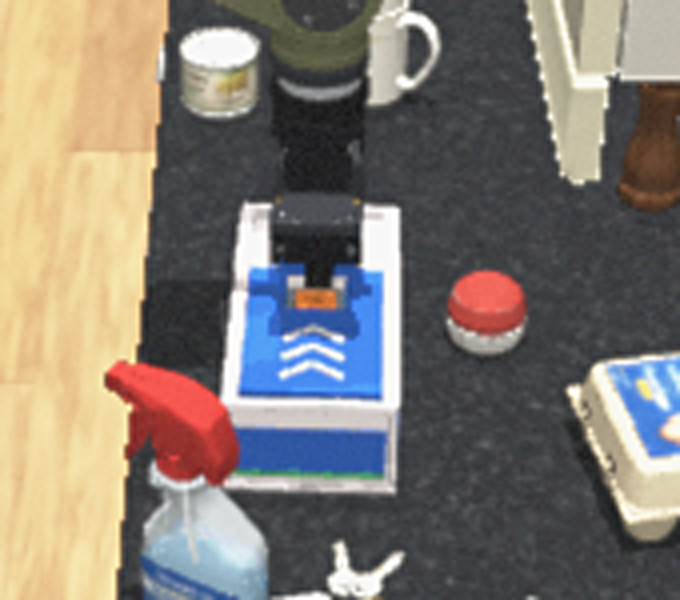

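The lid has moved and now covers part of the catch, and the lip is being pushed. I'll go on with z force kept moderate.

Call:
{"fn": "play_rows", "kwargs": {"deltas": [{"hand": 0,"tx": 0.001,"ty": 0.03,"tz": 0.001,"rx": 0,"ry": 0,"rz": 0},{"hand": 0,"tx": 0.002,"ty": 0.06,"tz": 0.002,"rx": 0,"ry": 0,"rz": 0},{"hand": 0,"tx": 0.003,"ty": 0.09,"tz": 0.002,"rx": 0,"ry": 0,"rz": 0},{"hand": 0,"tx": 0.005,"ty": 0.12,"tz": 0.002,"rx": 0,"ry": 0,"rz": 0},{"hand": 0,"tx": 0.006,"ty": 0.15,"tz": 0.002,"rx": 0,"ry": 0,"rz": 0},{"hand": 0,"tx": 0.007,"ty": 0.18,"tz": 0.002,"rx": 0,"ry": 0,"rz": 0},{"hand": 0,"tx": 0.008,"ty": 0.2,"tz": 0.002,"rx": 0,"ry": 0,"rz": 0},{"hand": 0,"tx": 0.008,"ty": 0.2,"tz": 0.002,"rx": 0,"ry": 0,"rz": 0}]}}

```text
time: 10.38
tool_pos: [495.2, 110.8, 45.7]
ee_rot: [0.068, 3.134, -0.005]
contact_force: [3.1, -5.5, 6.0]
finger_gap: 0.7
```

```bash
python3 look.py 7
```

```text
10.375 [495.20378616 110.78996229  45.71771139] [ 3.05744913 -5.47895041  6.03174291]
```

View pics/side7.png

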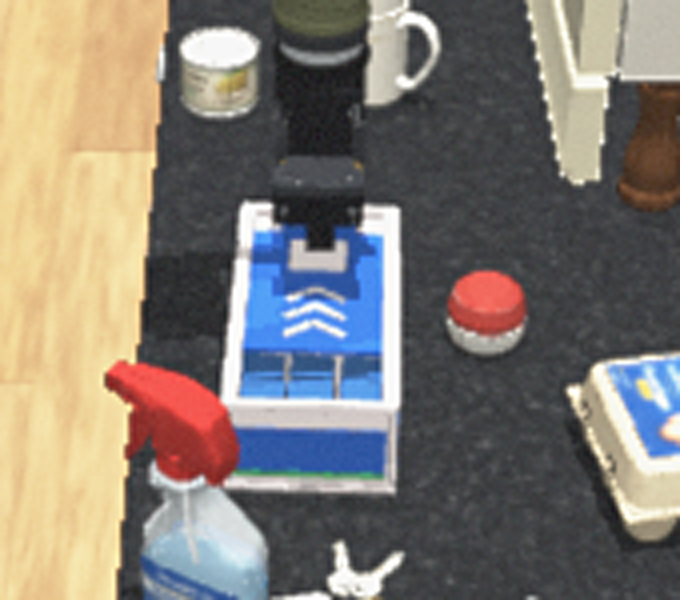

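The lid is well open and the tablets show at crop rows 350–395. I'll keep pushing to the end stop.

Call:
{"fn": "play_rows", "kwargs": {"deltas": [{"hand": 0,"tx": 0.002,"ty": 0.025,"tz": 0,"rx": 0,"ry": 0,"rz": 0},{"hand": 0,"tx": 0.004,"ty": 0.05,"tz": 0,"rx": 0,"ry": 0,"rz": 0},{"hand": 0,"tx": 0.005,"ty": 0.07,"tz": 0,"rx": 0,"ry": 0,"rz": 0},{"hand": 0,"tx": 0.005,"ty": 0.08,"tz": 0,"rx": 0,"ry": 0,"rz": 0},{"hand": 0,"tx": 0.005,"ty": 0.08,"tz": 0,"rx": 0,"ry": 0,"rz": 0}]}}

```text
time: 11.1
tool_pos: [496.1, 130.4, 45.7]
ee_rot: [0.068, 3.135, -0.006]
contact_force: [2.2, -7.8, 8.2]
finger_gap: 0.3
```

Call:
{"fn": "play_rows", "kwargs": {"deltas": [{"hand": 0,"tx": 0.0,"ty": 0.006,"tz": 0,"rx": 0,"ry": 0,"rz": 0},{"hand": 0,"tx": 0.0,"ty": 0.012,"tz": 0,"rx": 0,"ry": 0,"rz": 0},{"hand": 0,"tx": 0.0,"ty": 0.012,"tz": 0,"rx": 0,"ry": 0,"rz": 0}]}}

```text
time: 11.48
tool_pos: [496.2, 133.1, 45.7]
ee_rot: [0.068, 3.135, -0.006]
contact_force: [1.7, -7.5, 7.6]
finger_gap: 0.3
```

Call:
{"fn": "play_rows", "kwargs": {"deltas": [{"hand": 0,"tx": 0.0,"ty": 0.006,"tz": 0,"rx": 0,"ry": 0,"rz": 0},{"hand": 0,"tx": 0.0,"ty": 0.01,"tz": 0,"rx": 0,"ry": 0,"rz": 0},{"hand": 0,"tx": 0.0,"ty": 0.01,"tz": 0,"rx": 0,"ry": 0,"rz": 0}]}}

```text
time: 11.85
tool_pos: [496.3, 135.6, 45.7]
ee_rot: [0.068, 3.135, -0.006]
contact_force: [2.8, -7.6, 7.5]
finger_gap: 0.7
```

```bash
python3 look.py 8
```

```text
11.85 [496.28737013 135.62422892  45.65836986] [ 2.84240312 -7.61155765  7.46547019]
```

View pics/side8.png

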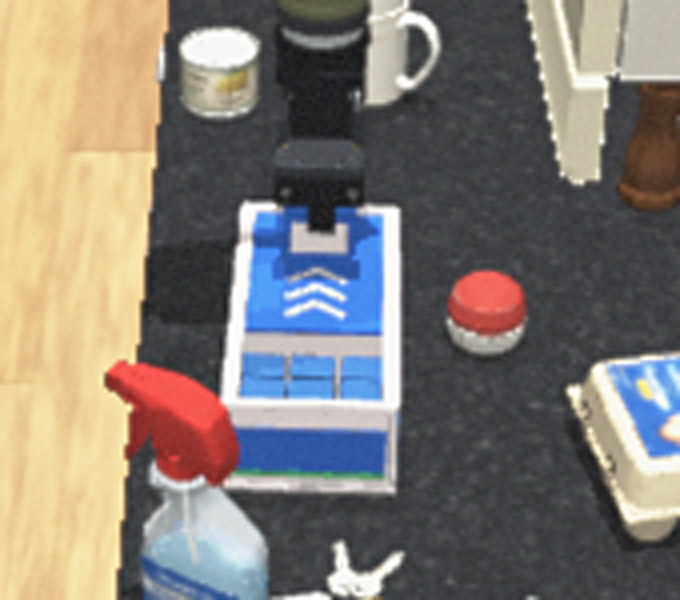

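The lid's rear edge is now at crop row 333. The box corners are still at (240,203) and (395,492), so the box hasn't moved. There's been no rise from the end stop yet.

Call:
{"fn": "play_rows", "kwargs": {"deltas": [{"hand": 0,"tx": 0.0,"ty": 0.006,"tz": 0,"rx": 0,"ry": 0,"rz": 0},{"hand": 0,"tx": 0.0,"ty": 0.01,"tz": 0,"rx": 0,"ry": 0,"rz": 0},{"hand": 0,"tx": 0.0,"ty": 0.01,"tz": 0,"rx": 0,"ry": 0,"rz": 0}]}}

```text
time: 12.32
tool_pos: [496.4, 136.9, 45.7]
ee_rot: [0.067, 3.135, -0.01]
contact_force: [1.7, -13.0, 7.8]
finger_gap: 0.2
```

```bash
python3 - <<'E'
from h import *
n='side';c=env.calibration(n);f=200/np.tan(np.radians(c['fov_y'])/2);T=np.linalg.inv(np.array(c['T']))
for y in(-124,-34,-40,-37):
    p=np.array([490.4,28.3,81])+y*np.array([.0445,.999,0]);q=T[:3,:3]@p+T[:3,3]
    print(y,(c['cy']-f*q[1]/-q[2]-140)*4, (c['cx']+f*q[0]/-q[2]-230)*4)
E
```

```text
-124 401.7251083407639 308.4146910224233
-34 327.14526399026863 312.20647665970773
-40 331.9041341259539 311.9645263635207
-37 329.52106204855966 312.0856864243167
```

Force jumped to 13 N and the advance stopped, so this is the end stop. I'll back off slightly and then lift.

Call:
{"fn": "play_rows", "kwargs": {"deltas": [{"hand": 0,"tx": 0.0,"ty": -0.016,"tz": 0.002,"rx": 0,"ry": 0,"rz": 0},{"hand": 0,"tx": 0.0,"ty": -0.032,"tz": 0.01,"rx": 0,"ry": 0,"rz": 0},{"hand": 0,"tx": 0.0,"ty": -0.036,"tz": 0.06,"rx": 0,"ry": 0,"rz": 0},{"hand": 0,"tx": 0.0,"ty": -0.036,"tz": 0.2,"rx": 0,"ry": 0,"rz": 0},{"hand": 0,"tx": 0.0,"ty": -0.036,"tz": 0.4,"rx": 0,"ry": 0,"rz": 0},{"hand": 0,"tx": -0.1,"ty": 0.1,"tz": 0.6,"rx": 0,"ry": 0,"rz": 0},{"hand": 0,"tx": -0.3,"ty": 0.3,"tz": 0.6,"rx": 0,"ry": 0,"rz": 0},{"hand": 0,"tx": -0.5,"ty": 0.5,"tz": 0.6,"rx": 0,"ry": 0,"rz": 0}]}}

```text
time: 13.32
tool_pos: [380.0, 253.3, 194.6]
ee_rot: [0.071, 3.139, 0.002]
contact_force: [0.0, 0.4, -0.6]
finger_gap: 0.4
```

Call:
{"fn": "play_rows", "kwargs": {"deltas": [{"hand": 0,"tx": -0.2,"ty": 0.2,"tz": 0,"rx": 0,"ry": 0,"rz": 0},{"hand": 0,"tx": -0.3,"ty": 0.4,"tz": 0,"rx": 0,"ry": 0,"rz": 0},{"hand": 0,"tx": -0.3,"ty": 0.6,"tz": 0,"rx": 0,"ry": 0,"rz": 0},{"hand": 0,"tx": -0.3,"ty": 0.8,"tz": 0,"rx": 0,"ry": 0,"rz": 0},{"hand": 0,"tx": -0.3,"ty": 0.8,"tz": 0,"rx": 0,"ry": 0,"rz": 0}]}}

```text
time: 13.95
tool_pos: [305.0, 454.0, 192.5]
ee_rot: [-0.064, -3.139, 0.003]
contact_force: [-0.1, 0.3, -0.2]
finger_gap: 0.6
```

```bash
python3 look.py 9; python3 - <<'E'
from h import *
im,d=env.snapshot('top');d=d.astype(float)
v,u=np.mgrid[:400,:640];P=px2w('top',u,v,d)
m=(d>0)&(P[...,2]>62)&(P[...,2]<100)&(abs(P[...,0]-488)<90)&(abs(P[...,1]-30)<160)
m=cv2.morphologyEx(m.astype(np.uint8),cv2.MORPH_OPEN,np.ones((3,3)))
k,lab=cv2.connectedComponents(m);big=1+np.argmax([np.sum(lab==i) for i in range(1,k)])
print(cv2.minAreaRect(P[lab==big][:,:2].astype(np.float32)))
hsv=cv2.cvtColor(im,cv2.COLOR_BGR2HSV)
mb=(hsv[...,0]>95)&(hsv[...,0]<125)&(hsv[...,1]>90)&(lab==big)&(P[...,2]>76)
print(cv2.minAreaRect(P[mb][:,:2].astype(np.float32)),P[mb].min(0),P[mb].max(0))
E
```

```text
13.95 [304.95224383 454.03008517 192.50703564] [-0.1404989   0.34708053 -0.21253718]
((490.76922607421875, 28.633331298828125), (259.970458984375, 130.80087280273438), 87.40434265136719)
((492.8316650390625, 72.4289321899414), (156.07046508789062, 105.1803207397461), 87.3279800415039) [437.70890238  -5.01652745  76.03695657] [547.52052617 151.90438653  94.27742994]
```

View pics/both9.png

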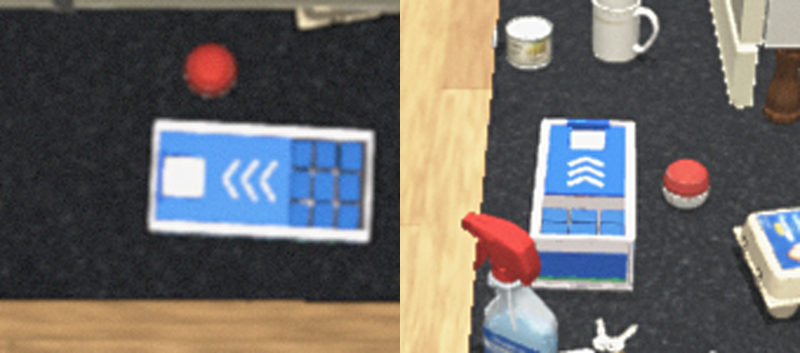

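The lid is open by about 90 mm, with its centre going from y -18.1 to 72.4. The box moved less than 0.5 mm, and the other things stand where they were. Handing in.

```bash
python3 -c "
from rig import env
print(env.finish_job())"
```

```text
the job is handed in; nothing more can be done
None
```

The box is open. With the gripper shut, I pressed the catch down until it stopped, about 14 N at the bottom. Holding it there, I pushed the lip towards the box's +y until the lid hit its end stop, where the push force jumped to 13 N and the tool stopped advancing. I then backed off, lifted clear and handed the job in at about 14 s.

**Last checks:**
- **Lid:** the top camera put its travel at about 90.6 mm, so it is fully open within camera error, and it stayed there after I let go.
- **Box:** its fitted position changed by less than 0.5 mm and its angle by about 0.1°.
- **Bystanders:** the mug, tin, timer and spray bottle look where they were in the final side picture. I checked them by eye only.

**One disagreement:** the reported TCP height was about 28 mm lower than where the depth camera and the contact force placed the fingertips. I worked the height by camera and force instead. The x and y readings agreed with the cameras.

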